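# Clamp the curing pressure pot shut

### The arm

A 7-joint arm with a two-finger parallel gripper is mounted at the origin on a cart in front of the work surface, level with it; the furniture and walls round the work are solid. World frame = base frame: x ahead of the robot, y to its left, z up, the work surface at z = 0. Lengths are in m, angles in rad, forces in N, time in s.
With the tool pointing down it reaches from about 0.4 to 0.9 m from the base axis. Payload 5.5 kg.
Tool frame: the origin (TCP) lies midway between the tips of the shut fingers; the grasp point (between the pads) lies 19 mm behind it; z points along the fingers, y is the line along which they close (so a half turn about z gives the same grasp; the last joint's range is limited). The gripper opens to 92 mm and grips with 3 to 60 N. Pads are 19 mm wide; open, the fingers measure 130 mm over their backs; the gripper's body (75 mm by 190 mm) begins 47 mm behind the grasp point.
Start: joints at [-1.032, 0.501, -0.427, 1.55, 0.221, 1.138, -0.21], TCP at [0.177, 0.625, 0.227] pointing down, gripper open.
Joint ranges: [-2.88, 2.88], [-0.31, 2.03], [-1.54, 1.56], [0.2, 2.42], [-1.41, 4.55], [0.19, 2.02], [-2.57, 2.57]. Speed limits (rad/s): [2.57, 2.57, 3.14, 3.14, 3.14, 3.14, 3.14].

### API

Orientations are given as a rotation vector (axis times angle).
In Python, from plant import env, vision, ticket gives the robot as it stands. The module is installed in compiled form; this text tells all that it offers.
- The arm moves only by the tool jog_arm, never from a script. Its argument "increments" is a list of rows, each a list of 2 entries, a list of its own where there are three numbers: the shift along the tool's x, y, z normalised to -1 to 1, where 1 is 10 cm, then the turn about the tool's z normalised to -1 to 1, where 1 is 90 degrees. In form: [[[x, y, z], roll], ...]. A call has 1 to 8 rows; each row shifts and turns the commanded pose from where the row before left it, along the tool's axes as they then stand; what a row does not reach is not made up. A row lasts 1/12 s, in which the tool goes at most 41.7 mm and 7.16 degrees, less where a joint would pass 70% of its speed; a pose out of reach is approached as far as the arm can. A call with a number of a shift or a turn outside -1 to 1 is refused whole. A call with a gripper value outside its range is refused whole. "claw" is the closure, from -1 (fully open) to 1 (shut), set as the call begins (left out, the last holds). The fingers move at their own pace and stop on an object; "squeeze" is the grip in N (left out, the last holds). Time passes only in rows, so rows that do not move let the fingers close. It gives the time, the measured TCP pose, the force, the opening and the grip force at its end, in the units of the state.
- env.state(): the state, without advancing time (a new reading comes with each control period).
- vision.camera(name): name is "scene" or "top" or "wrist"; returns the picture (384x512x3 uint8, blue, green, red); there is no depth.
- vision.camera_model(name): a dict with "mtx" (3x3 intrinsics, pixels), "R" (3x3) and "t" (3): a world point X has camera coordinates R X + t. Camera axes: x right, y down, z forward; pixel columns grow to the right and rows downward; lengths in m; the calibration is good to about 2 mm. A picture is of the moment at which its call begins: read the wrist's pose just before it. camera_model takes no time and is no camera call; for the wrist camera it gives the pose at the moment of the call.
- ticket.hand_in(): hands the job in; it is judged then, once.
The state is a dict: "t": time; "joints": joint angles; "qd": joint speeds; "effort": joint torques, N m; "tcp_pos": TCP position; "eef_rot": TCP orientation; "ft_force": force on the tool from outside, world axes, zero at the start; "ft_torque": the same for the moment, N m; "gripper_width": opening from 0.0 (shut) to 1.0 (fully open); "finger_force": force on a finger pad.
Only numpy, scipy, OpenCV 4.12 (cv2) and the standard library are available. Lean on these libraries where they do the work, as an engineer would, in place of code of your own. Each camera call takes 0.05 s, during which the arm holds its last target. There are 200 camera calls.

### The job

Close the pressure pot for curing, only pushing with a fingertip. Swing the clamp arm round over the lid until its slotted end is fully home on the headed stud, then push the spokes of the star handle round clockwise (seen from above) until it stops and the pad is screwed down hard on the lid. Do not grip or force the mechanism, lift nothing, do not shift the lid, and leave everything else on the bench where it is.

Things in the scene. Friction and masses are not known exactly. Their poses are not given: they have to be found in the camera images.
- pot: Round aluminium pressure pot, 132 mm across, 85 mm high, fixed to the bench; place and heading vary. Origin: centre of its underside, z up. In its frame the arm's pivot pin stands at x = +88 mm and the headed stud at x = -88 mm (y = 0). A gauge (top at z = 90 mm, 90 mm from the axis) sits on its side at -x, +y, an air nipple at +y.
- pivot (a point): Top of the steel pivot pin about which the clamp arm swings (vertical axis through this point), 157 mm above the bench.
- stud (a point): Top centre of the headed stud, 153 mm above the bench; head 26 mm across and 9 mm thick, neck 11 mm.
- nose (a point): Middle of the flat trailing edge of the clamp arm's slotted end, the place to push; 134 mm above the bench, 176 mm from the pivot and 20 mm off the arm's centre line; the edge runs 36 mm from here towards the pivot, 26 mm to the tip. Arm: dark steel bar 16 mm thick (z 126 to 142 mm), 26 mm wide, 40 mm at this end, slot in the far edge. Site x: along the arm to the pivot; +y: closing direction.
- clamp_arm (a joint): Swing of the clamp arm in rad: 0 = home, slot on the stud, against its stop; it starts open at 0.8 to 1.35 and grows counter-clockwise seen from above, so it is closed by pushing it clockwise. It stays where it is left; about 3 N at the nose moves it.
- hub (a point): Centre of the star handle on the screw's axis, at the spokes' mid height: 185 mm above the bench when right up, on the arm 88 mm from the pivot. Three level round spokes, 9 mm thick, at 120 degrees, end in black balls 19 mm across, centres 56 mm from the axis. Hub 31 mm across, top 13 mm above this point. 22 mm or more is free below the spokes, except the screw and the arm's boss (38 mm across).
- spoke_ball (a point): Centre of the ball on the end of the first of the three alike spokes.
- handle (a joint): Turn of the star handle in rad, grows clockwise seen from above and lowers the screw with handle and pad 2 mm per rad. 0 = right up; starts at 0 to 1.2. With the arm home the pad meets the lid at 4.5, it tightens from there and stops hard by 4.85; let go, it springs back to about 4.64 and stays tight. Elsewhere it stays where left; about 3 N at 45 mm radius turns it free, 6 to 15 N tightens it.
- spindle: Screw with its brass pad, 32 mm across, that hangs below the arm and is lowered by the star handle (origin on the screw's axis; at bench level when right up, sinking as it is lowered).
- lid: Loose round aluminium lid, 144 mm across and 10 mm thick, with a central boss 42 mm across whose top is 107 mm above the bench, already seated on the pot's rim (spigot below it). Origin: centre of its disc's underside, 85 mm above the bench.
- stone_cast: Bystander: plaster dental cast, 60 x 66 x 31 mm, origin centre of underside.
- jar: Bystander: glass jar with black lid, 52 mm across, 52 mm high, origin centre of underside.
- white_bottle: Bystander: white dropper bottle, 40 mm across, 82 mm high, origin centre of underside.
- pliers: Bystander: flat pliers lying down, 47 x 138 x 10 mm, origin centre of underside.
- wax_box: Bystander: flat pink box of wax sheets, 86 x 181 x 27 mm, origin centre of underside.
- bur_stand: Bystander: small wooden block with burs, 24 x 62 x 48 mm, origin centre of underside.
- carver: Bystander: thin steel wax carver lying down, 150 mm long, origin centre of underside.
There are look-alikes about, which are no part of the job. Several things have the shape of the lid; the one meant has the colours described above.

How it is judged:
By the outcome, as a careful person would: the job done as asked, in the order asked, and still so for the second after the job is handed in, with the robot touching nothing.
It also fails if it takes over 58 s, if anything falls off the work surface, if the arm or the gripper's body presses on something with over 40 N, if the wrist force passes 120 N, or if a joint passes its speed limit or range.

## Working session

There is one attempt and no reset: what is moved stays moved. The work goes in short steps, Python scripts to look and compute and a tool call to move; the robot and the scene stay as the last step left them, time stands still between calls to the robot, and variables do not carry over. Pictures are saved under pics/ and viewed, at most 10 in all, crops included, and the job is handed in when it is done.

Besides the shell and the picture viewer there is one more tool, called as name(argument=value, ...) on one line, values as JSON. jog_arm: Moves the arm, as the interface text tells. Its arguments: {"type":"object","properties":{"increments":{"type":"array"},"claw":{"type":"number"},"squeeze":{"type":"number"}},"required":["increments"]}

```bash
mkdir -p pics; python3 - <<'E'
from plant import env, vision
import cv2
for n in("scene","top"):
    im=vision.camera(n); cv2.imwrite(f"pics/{n}0.png",cv2.resize(im,(800,600)))
    m=vision.camera_model(n); print(n,m)
s=env.state();print(s["t"],s["tcp_pos"],s["eef_rot"],s["gripper_width"])
E
```

```text
scene {'mtx': array([[349.14138983,   0.        , 249.76937724],
       [  0.        , 349.14138983, 194.2070697 ],
       [  0.        ,   0.        ,   1.        ]]), 'R': array([[ 0.88562944, -0.46398228,  0.01951764],
       [-0.24855172, -0.50908872, -0.82404534],
       [ 0.39227864,  0.72494767, -0.56618755]]), 't': array([-0.52519735,  0.20887954,  0.93059474])}
top {'mtx': array([[411.54687273,   0.        , 258.5197027 ],
       [  0.        , 411.54687273, 188.87481122],
       [  0.        ,   0.        ,   1.        ]]), 'R': array([[ 0.00508641, -0.99980128, -0.01927524],
       [-0.99104398, -0.00246785, -0.13351304],
       [ 0.13343893,  0.01978171, -0.99085959]]), 't': array([-0.02099095,  0.58055317,  1.46169987])}
0.1 [0.17690048 0.62481457 0.22577743] [-4.31809511e-01 -3.11149671e+00  2.70504607e-03] 1.0008542177240933
```

View pics/scene0.png

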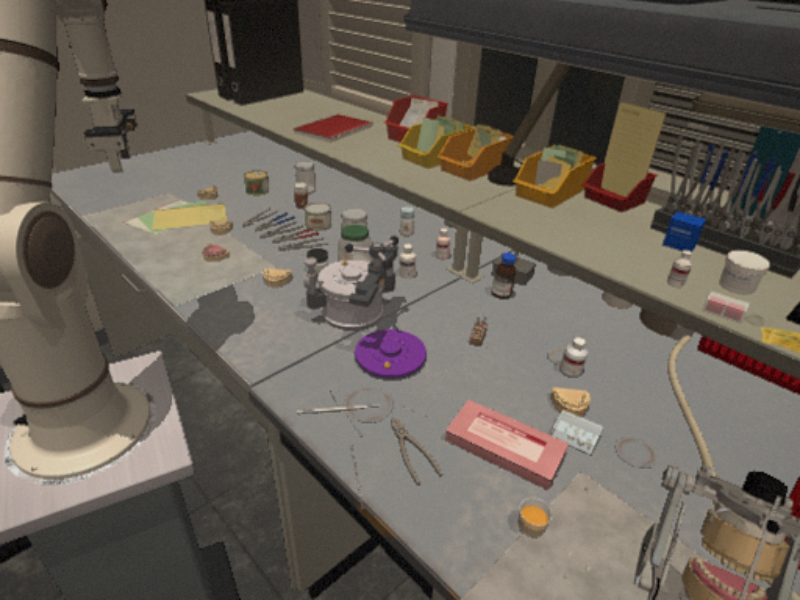

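View pics/top0.png

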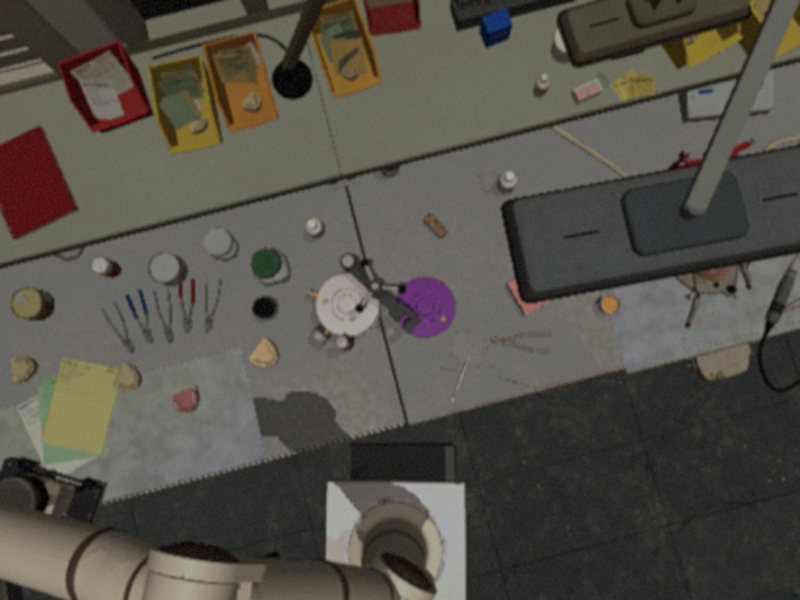

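The aluminium pot with its lid is at top (347,303) and scene (350,285). The purple disc at top (425,307) and scene (390,353) is a look-alike lid, since the one meant is aluminium and sits on the pot. The dark clamp arm is open, running from top (350,262) to (405,315). I'll enlarge both views to confirm.

```bash
python3 - <<'E'
from plant import env, vision
import cv2,numpy as np
a=vision.camera("top");b=vision.camera("scene")
a=cv2.resize(a[150:235,190:300],None,fx=7,fy=7,interpolation=cv2.INTER_CUBIC)
b=cv2.resize(b[145:225,185:275],None,fx=7,fy=7,interpolation=cv2.INTER_CUBIC)
g=lambda i:np.uint8(255*(i/255.)**.6)
cv2.imwrite("pics/a1.png",g(a));cv2.imwrite("pics/b1.png",g(b))
E
```

```text
(no output)
```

View pics/a1.png

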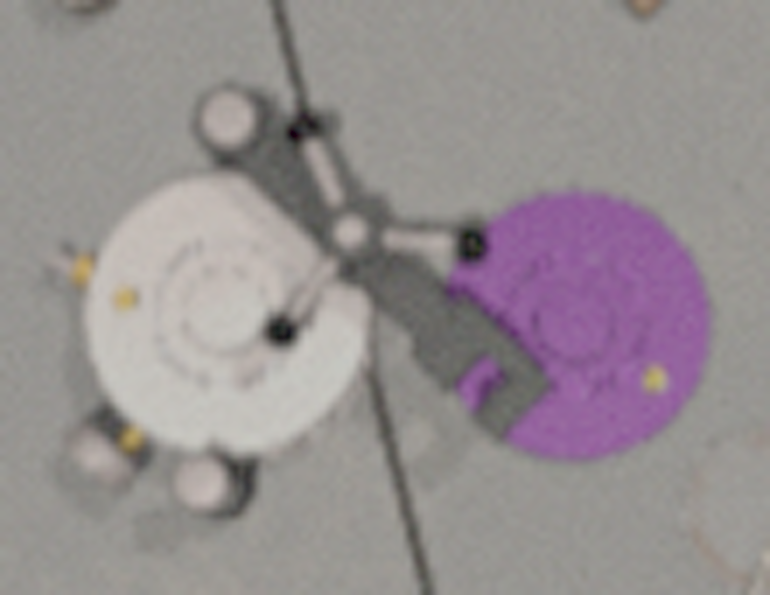

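View pics/b1.png

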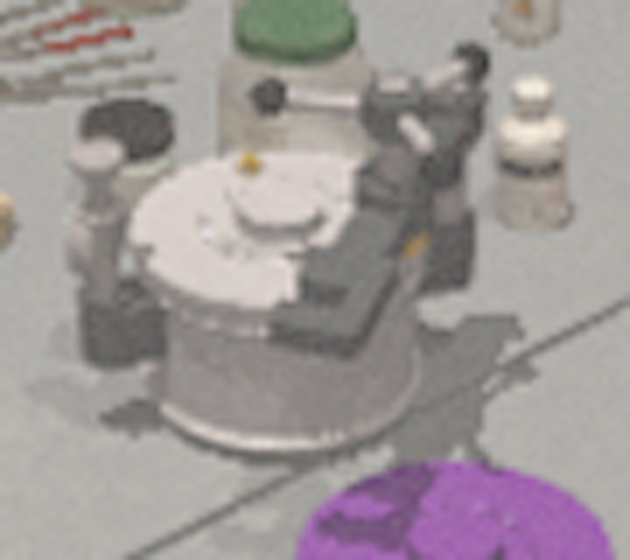

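The crops confirm it. The aluminium lid sits on the pot, with the purple look-alike beside it. In the top crop the pivot is at (228,118), the stud at (203,485), the hub at (352,231) and the balls at (303,127), (472,243) and (282,331). The slot is at (480,380) and the trailing edge on the right. In the scene crop the stud is at (97,152), the hub at (393,88) and one ball at (268,97).

```bash
cat > h.py <<'E'
from plant import env, vision
import cv2,numpy as np
def P(n):
    m=vision.camera_model(n);return m["mtx"]@np.c_[m["R"],m["t"]]
def tri(pa,pb):
    X=cv2.triangulatePoints(P("top"),P("scene"),np.float64(pa),np.float64(pb));return (X[:3]/X[3]).ravel()
def ray(n,p,z):
    m=vision.camera_model(n);d=m["R"].T@np.linalg.inv(m["mtx"])@[p[0],p[1],1];c=-m["R"].T@m["t"]
    return c+d*(z-c[2])/d[2]
A=lambda u,v:((u+.5)/7-.5+190,(v+.5)/7-.5+150)
B=lambda u,v:((u+.5)/7-.5+185,(v+.5)/7-.5+145)
E
python3 - <<'E'
from h import *
np.set_printoptions(precision=4,suppress=True)
print("stud",tri(A(203,485),B(97,152)),"hub",tri(A(352,231),B(393,88)))
pv=ray("top",A(228,118),.157);st=ray("top",A(203,485),.153);hb=ray("top",A(352,231),.196)
print(pv,st,hb,"d",np.linalg.norm((pv-st)[:2]),np.linalg.norm((pv-hb)[:2]))
for b in[(303,127),(472,243),(282,331)]:
    q=ray("top",A(*b),.187);print("ball",q,np.linalg.norm((q-hb)[:2]),np.degrees(np.arctan2(*(q-hb)[1::-1])))
print("ball3",tri(A(282,331),B(268,97)))
pot=(pv+st)/2;print("pot",pot,"heading",np.degrees(np.arctan2(*(pv-st)[1::-1])))
a0=np.arctan2(*(st-pv)[1::-1]);a=np.arctan2(*(hb-pv)[1::-1]);print("arm",np.degrees(a0),np.degrees(a))
for c in[(550,382),(500,440),(412,350)]:print(ray("top",A(*c),.142))
th=a;e=np.array([np.cos(th),np.sin(th)]);n=np.array([-e[1],e[0]])
print("nose",pv[:2]+.176*e+.02*n)
m=vision.camera_model("wrist");print(m)
from scipy.spatial.transform import Rotation as R
print(R.from_rotvec(env.state()["eef_rot"]).as_matrix(),env.state()["t"])
E
```

```text
stud [0.4641 0.1119 0.1518] hub [0.5796 0.0398 0.1931]
[0.6411 0.1025 0.157 ] [0.4639 0.1118 0.153 ] [0.5801 0.0392 0.196 ] d 0.17745381660277063 0.0878676660924621
ball [0.6311 0.0635 0.187 ] 0.05651954284855378 25.505178705548502
ball [ 0.5759 -0.0167  0.187 ] 0.05604529506958623 -94.3211333125517
ball [0.534  0.0721 0.187 ] 0.056600782050480365 144.4830460306973
ball3 [0.5337 0.0727 0.1832]
pot [0.5525 0.1071 0.155 ] heading -3.0299185469830547
arm 176.97008145301697 -133.96642552924513
[ 0.5148 -0.0536  0.142 ]
[ 0.4867 -0.0296  0.142 ]
[0.5301 0.0131 0.142 ]
nose [ 0.5333 -0.0381]
{'mtx': array([[274.7425,   0.    , 253.5824],
       [  0.    , 274.7425, 192.6843],
       [  0.    ,   0.    ,   1.    ]]), 'R': array([[ 0.273 ,  0.962 ,  0.0001],
       [ 0.932 , -0.2645,  0.2479],
       [ 0.2385, -0.0675, -0.9688]]), 't': array([-0.6502, -0.0312,  0.3898])}
[[-0.9622  0.2722 -0.0004]
 [ 0.2722  0.9622 -0.0012]
 [ 0.0001 -0.0012 -1.    ]] 0.2
```

```bash
cat >> h.py <<'E'
from scipy.spatial.transform import Rotation as R
np.set_printoptions(precision=4,suppress=True)
def pose():
    s=env.state();M=R.from_rotvec(s["eef_rot"]).as_matrix()
    return np.array([*s["tcp_pos"],np.arctan2(M[1,1],M[0,1])])
def rows(way,start=None,step=.04,dpsi=7.0):
    """way: list of (x,y,z,heading of tool y in rad); prints rows in calls of 8"""
    p=pose() if start is None else np.array(start,float); out=[]
    for w in way:
        w=np.array(w,float); n=int(np.ceil(max(np.linalg.norm(w[:3]-p[:3])/step,abs(w[3]-p[3])/np.radians(dpsi),1)))
        for k in range(n):
            q=p+(w-p)/(n-k); d=q-p; c,s=np.cos(p[3]),np.sin(p[3])
            t=np.round(np.array([-s*d[0]+c*d[1],c*d[0]+s*d[1],-d[2]])*10,3); r=round(-d[3]/(np.pi/2),4)
            x,y=t[:2]/10
            p=p+[-s*x+c*y,c*x+s*y,-t[2]/10,-r*np.pi/2]
            out.append([t.tolist(),r])
    for i in range(0,len(out),8): print(str(out[i:i+8]).replace(" ",""))
    print("end",p)
PV=np.array([.6405,.1025]);HOME=np.radians(176.97)
def noseside(along,off,swing):
    a=HOME+swing;e=np.array([np.cos(a),np.sin(a)]);n=np.array([-e[1],e[0]]);return [*(PV+along*e+off*n)],np.arctan2(-n[1]*-1,n[0])
E
python3 - <<'E'
from h import *
k=512/800
print("hood",tri((507*k,205*k),(405*k,22*k)),tri((525*k,300*k),(418*k,28*k)))
print("shelf edge",ray("top",(340*k,185*k),.2))
p,psi=noseside(.182,.060,.857);print(p,np.degrees(psi),pose(),env.state()["joints"])
rows([(*pose()[:2],.30,pose()[3]),(*p,.30,psi),(*p,.134,psi)])
E
```

```text
hood [ 0.5902 -0.1569  0.6275] [ 0.5008 -0.205   0.6144]
shelf edge [0.7956 0.1156 0.2   ]
[np.float64(0.5574509810346525), np.float64(-0.0702045466943281)] -43.92751695728846 [0.1769 0.625  0.2261 1.2951] [-1.0318  0.5015 -0.4269  1.551   0.2208  1.1383 -0.2103]
[[[0.0,0.0,-0.37],np.float64(-0.0)],[[0.0,0.0,-0.369],np.float64(-0.0)],[[-0.278,-0.283,-0.0],np.float64(0.0656)],[[-0.305,-0.253,-0.0],np.float64(0.0656)],[[-0.33,-0.22,-0.0],np.float64(0.0656)],[[-0.351,-0.185,-0.0],np.float64(0.0656)],[[-0.368,-0.148,-0.0],np.float64(0.0656)],[[-0.381,-0.109,-0.0],np.float64(0.0656)]]
[[[-0.39,-0.069,-0.0],np.float64(0.0656)],[[-0.395,-0.029,-0.0],np.float64(0.0656)],[[-0.396,0.012,-0.0],np.float64(0.0656)],[[-0.393,0.053,-0.0],np.float64(0.0656)],[[-0.385,0.093,-0.0],np.float64(0.0657)],[[-0.374,0.132,-0.0],np.float64(0.0656)],[[-0.358,0.17,-0.0],np.float64(0.0657)],[[-0.339,0.205,-0.0],np.float64(0.0656)]]
[[[-0.316,0.239,-0.0],np.float64(0.0657)],[[-0.289,0.271,-0.0],np.float64(0.0656)],[[-0.26,0.299,-0.0],np.float64(0.0657)],[[-0.228,0.324,-0.0],np.float64(0.0656)],[[-0.193,0.345,-0.0],np.float64(0.0657)],[[-0.157,0.364,-0.0],np.float64(0.0656)],[[0.0,-0.0,0.332],np.float64(0.0)],[[0.0,-0.0,0.332],np.float64(0.0)]]
[[[0.0,-0.0,0.332],np.float64(0.0)],[[0.0,-0.0,0.332],np.float64(0.0)],[[0.0,-0.0,0.332],np.float64(0.0)]]
end [ 0.5574 -0.0702  0.134  -0.7666]
```

```bash
sed -i 's/r=round(-d\[3\]\/(np.pi\/2),4)/r=round(float(-d[3]\/(np.pi\/2)),3)/' h.py; python3 - <<'E'
from h import *
p,psi=noseside(.182,.060,.857)
rows([(*p,.225,psi)],step=.0325,dpsi=5.3)
E
```

```text
[[[-0.222,-0.226,0.0],0.053],[[-0.24,-0.207,0.0],0.052],[[-0.256,-0.187,0.0],0.053],[[-0.271,-0.165,0.0],0.052],[[-0.283,-0.142,0.001],0.053],[[-0.294,-0.118,0.0],0.052],[[-0.303,-0.093,0.001],0.053],[[-0.31,-0.068,0.0],0.052]]
[[[-0.314,-0.042,0.001],0.053],[[-0.317,-0.016,0.0],0.052],[[-0.317,0.01,0.001],0.053],[[-0.315,0.036,0.0],0.052],[[-0.311,0.062,0.001],0.053],[[-0.305,0.087,0.0],0.052],[[-0.297,0.112,0.001],0.053],[[-0.286,0.136,0.0],0.052]]
[[[-0.274,0.159,0.001],0.053],[[-0.26,0.181,0.0],0.052],[[-0.245,0.202,0.001],0.053],[[-0.227,0.221,0.0],0.052],[[-0.208,0.239,0.001],0.053],[[-0.187,0.256,0.0],0.052],[[-0.166,0.27,0.001],0.053],[[-0.143,0.283,0.0],0.052]]
[[[-0.12,0.294,0.001],0.053]]
end [ 0.5574 -0.0702  0.225  -0.7674]
```

jog_arm(increments=[[[-0.222, -0.226, 0.0], 0.053], [[-0.24, -0.207, 0.0], 0.052], [[-0.256, -0.187, 0.0], 0.053], [[-0.271, -0.165, 0.0], 0.052], [[-0.283, -0.142, 0.0], 0.053], [[-0.294, -0.118, 0.0], 0.052], [[-0.303, -0.093, 0.0], 0.053], [[-0.31, -0.068, 0.0], 0.052]], claw=1, squeeze=30)

```text
t: 0.87
tcp_pos: [0.2991, 0.4014, 0.2267]
eef_rot: [-1.422, -2.801, -0.0]
ft_force: [0.1, 0.6, 0.3]
gripper_width: 0.47
finger_force: 0.0
```

jog_arm(increments=[[[-0.314, -0.042, 0.0], 0.053], [[-0.317, -0.016, 0.0], 0.052], [[-0.317, 0.01, 0.0], 0.053], [[-0.315, 0.036, 0.0], 0.052], [[-0.311, 0.062, 0.0], 0.053], [[-0.305, 0.087, 0.0], 0.052], [[-0.297, 0.112, 0.0], 0.053], [[-0.286, 0.136, 0.0], 0.052]])

```text
t: 1.53
tcp_pos: [0.421, 0.1791, 0.2269]
eef_rot: [2.253, 2.19, 0.001]
ft_force: [0.6, 0.5, -0.3]
gripper_width: 0.009
finger_force: 0.0
```

jog_arm(increments=[[[-0.274, 0.159, 0.0], 0.053], [[-0.26, 0.181, 0.0], 0.052], [[-0.245, 0.202, 0.0], 0.053], [[-0.227, 0.221, 0.0], 0.052], [[-0.208, 0.239, 0.0], 0.053], [[-0.187, 0.256, 0.0], 0.052], [[-0.166, 0.27, 0.0], 0.053], [[-0.143, 0.283, 0.0], 0.052]])

```text
t: 2.2
tcp_pos: [0.5427, -0.0433, 0.2267]
eef_rot: [-2.84, -1.342, -0.0]
ft_force: [0.7, 0.2, -0.3]
gripper_width: 0.003
finger_force: 0.0
```

```bash
python3 - <<'E'
from h import *
p,psi=noseside(.182,.060,.857)
rows([(*p,.22,psi),(*p,.134,psi)],step=.03)
p2,_=noseside(.182,.045,.857)
W=[(*p2,.134,psi)]
for s in np.linspace(.857,.0,17)[1:]:
    q,a=noseside(.182,.042,s);W.append((*q,.134,a))
print("push");rows(W,start=(*p,.134,psi),step=.03)
E
```

```text
[[[-0.057,0.142,0.034],0.025],[[-0.052,0.145,0.033],0.025],[[0.0,-0.0,0.287],0.0],[[0.0,-0.0,0.287],0.0],[[0.0,-0.0,0.286],0.0]]
end [ 0.5574 -0.0702  0.134  -0.7665]
push
[[[-0.0,-0.15,-0.0],-0.0],[[-0.02,-0.128,-0.0],0.034],[[-0.02,-0.098,-0.0],0.034],[[-0.02,-0.098,-0.0],0.034],[[-0.019,-0.098,-0.0],0.034],[[-0.02,-0.098,-0.0],0.034],[[-0.02,-0.098,-0.0],0.035],[[-0.02,-0.098,-0.0],0.034]]
[[[-0.02,-0.098,-0.0],0.034],[[-0.02,-0.098,-0.0],0.034],[[-0.02,-0.098,-0.0],0.034],[[-0.02,-0.098,-0.0],0.034],[[-0.02,-0.099,-0.0],0.034],[[-0.019,-0.098,-0.0],0.034],[[-0.02,-0.098,-0.0],0.034],[[-0.02,-0.098,-0.0],0.034]]
[[[-0.02,-0.098,-0.0],0.035]]
end [ 0.4565  0.0702  0.134  -1.6243]
```

jog_arm(increments=[[[-0.057, 0.142, 0.034], 0.025], [[-0.052, 0.145, 0.033], 0.025], [[0, 0, 0.287], 0], [[0, 0, 0.287], 0], [[0, 0, 0.286], 0], [[0, 0, 0], 0]])

```text
t: 2.7
tcp_pos: [0.5523, -0.0669, 0.1282]
eef_rot: [-2.882, -1.236, 0.015]
ft_force: [-2.1, -0.0, -0.8]
gripper_width: 0.004
finger_force: 0.0
```

```bash
python3 - <<'E'
from h import *
print(pose(),env.state()["ft_force"],env.state()["joints"])
b=vision.camera("scene")
b=cv2.resize(b[120:225,175:315],None,fx=5.7,fy=5.7,interpolation=cv2.INTER_CUBIC)
cv2.imwrite("pics/c.png",np.uint8(255*(b/255.)**.6))
E
```

```text
[ 0.5523 -0.0669  0.1282 -0.7609] [-2.0585 -0.0299 -0.8198] [-0.1313  0.4362  0.2555  1.883  -0.1429  0.851  -0.564 ]
```

View pics/c.png

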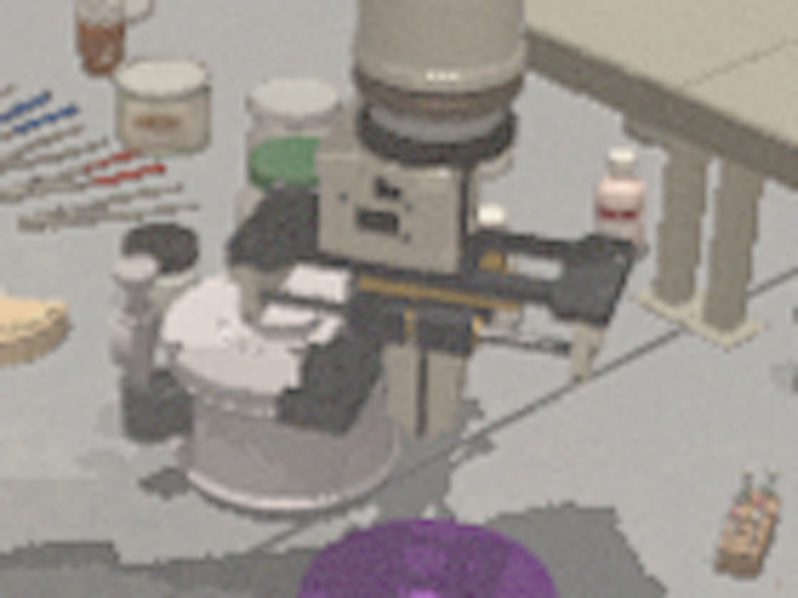

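The shut fingertip stands beside the arm's trailing edge with a clear gap (fingers at crop (430,390), arm end at (330,380)). Nothing is touching, but it sits about 6 mm low.

jog_arm(increments=[[[0, 0, 0], 0], [[0, 0, 0], 0]])

```text
t: 2.92
tcp_pos: [0.5585, -0.0684, 0.1357]
eef_rot: [2.887, 1.236, 0.004]
ft_force: [0.7, 0.1, 1.2]
gripper_width: 0.001
finger_force: 0.0
```

jog_arm(increments=[[[0, -0.08, 0], 0], [[0, -0.08, 0], 0], [[-0.02, -0.098, 0], 0.034], [[-0.02, -0.098, 0], 0.034], [[-0.02, -0.098, 0], 0.034], [[-0.02, -0.098, 0], 0.034], [[-0.02, -0.098, 0], 0.034], [[-0.02, -0.098, 0], 0.034]])

```text
t: 3.58
tcp_pos: [0.5002, -0.0196, 0.1355]
eef_rot: [3.049, 0.754, 0.006]
ft_force: [1.8, -2.4, 0.9]
gripper_width: 0.004
finger_force: 1.4
```

```bash
python3 - <<'E'
from h import *
p=pose();d=p[:2]-PV;r=np.hypot(*d);b=np.arctan2(d[1],d[0])
for off in(.030,.035,.039):print(off,r,(b-np.arcsin(off/r)-HOME)%(2*np.pi))
print(np.degrees(p[3]))
a=cv2.resize(vision.camera("top")[150:235,190:300],None,fx=7,fy=7,interpolation=cv2.INTER_CUBIC)
cv2.imwrite("pics/d.png",np.uint8(255*(a/255.)**.6))
sw=(b-np.arcsin(.039/r)-HOME)%(2*np.pi)
al=np.sqrt(r*r-.039**2);W=[]
for s in np.linspace(sw,.03,11)[1:]:
    q,a=noseside(al,.039,s);W.append((*q,.134,a))
rows(W)
E
```

```text
0.03 0.1859762991659825 0.6071786626317568
0.035 0.1859762991659825 0.5798724198115313
0.039 0.1859762991659825 0.557925082254016
-62.22658549931619
[[[-0.015,-0.071,0.012],0.02],[[-0.018,-0.097,-0.0],0.033],[[-0.018,-0.096,-0.0],0.034],[[-0.018,-0.097,-0.0],0.034],[[-0.018,-0.096,-0.0],0.033],[[-0.018,-0.097,-0.0],0.034],[[-0.018,-0.096,-0.0],0.033],[[-0.018,-0.097,-0.0],0.034]]
[[[-0.018,-0.096,-0.0],0.034],[[-0.018,-0.097,-0.0],0.033]]
end [ 0.4579  0.0677  0.134  -1.5933]
```

View pics/d.png

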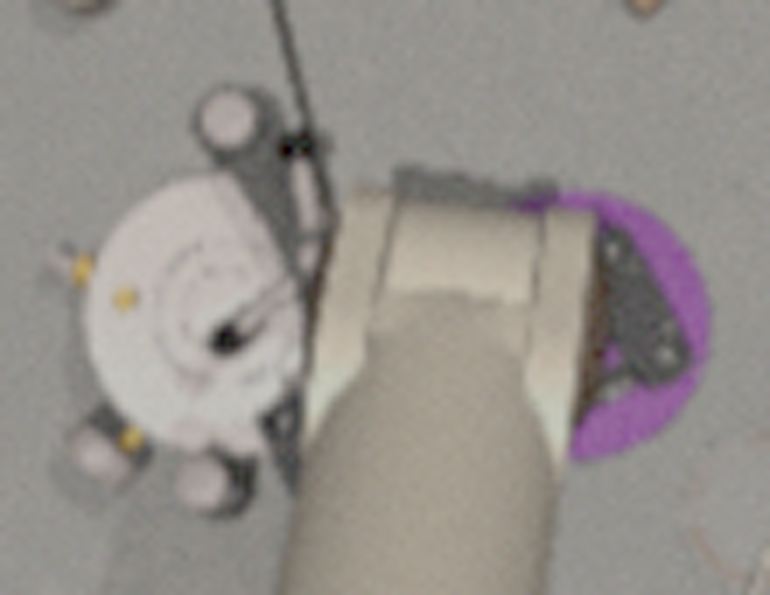

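The arm has swung with the finger. The two balls I can see are at (298,145) and (226,338), and nothing else has moved. I'll keep pushing.

jog_arm(increments=[[[-0.018, -0.096, 0], 0.03], [[-0.018, -0.096, 0], 0.034], [[-0.018, -0.096, 0], 0.034], [[-0.018, -0.096, 0], 0.034], [[-0.018, -0.096, 0], 0.034], [[-0.018, -0.096, 0], 0.034], [[-0.018, -0.096, 0], 0.034], [[-0.018, -0.096, 0], 0.034]])

```text
t: 4.3
tcp_pos: [0.4622, 0.0484, 0.135]
eef_rot: [3.14, 0.102, -0.0]
ft_force: [-3.1, -2.8, 6.4]
gripper_width: 0.004
finger_force: 3.6
```

```bash
cat >> h.py <<'E'
def swing(off):
    p=pose();d=p[:2]-PV;r=np.hypot(*d);return (np.arctan2(d[1],d[0])-np.arcsin(off/r)-HOME+np.pi)%(2*np.pi)-np.pi,r
E
python3 - <<'E'
from h import *
print(pose(),swing(.033),swing(.039),env.state()["ft_force"])
E
```

```text
[ 0.4622  0.0484  0.135  -1.5058] (np.float64(0.16922985254802825), np.float64(0.186290350156547)) (np.float64(0.13640164512037245), np.float64(0.186290350156547)) [-3.0511 -2.8053  6.4132]
```

jog_arm(increments=[[[-0.005, -0.06, 0], 0.02], [[-0.005, -0.06, 0], 0.02], [[-0.003, -0.05, 0], 0.015], [[0, -0.02, 0], 0], [[0, 0, 0], 0]])

```text
t: 4.72
tcp_pos: [0.4597, 0.0681, 0.1346]
eef_rot: [-3.141, 0.027, 0.003]
ft_force: [-2.2, -1.6, 2.4]
gripper_width: 0.005
finger_force: 1.6
```

jog_arm(increments=[[[0, -0.03, 0], 0], [[0, -0.03, 0], 0], [[0, 0, 0], 0], [[0, 0, 0], 0]])

```text
t: 5.05
tcp_pos: [0.4609, 0.0739, 0.1342]
eef_rot: [-3.141, 0.03, 0.0]
ft_force: [-2.6, -1.7, 2.2]
gripper_width: 0.007
finger_force: 1.6
```

jog_arm(increments=[[[0, -0.03, 0], 0], [[0, -0.03, 0], 0], [[0, 0, 0], 0], [[0, 0, 0], 0]])

```text
t: 5.38
tcp_pos: [0.4614, 0.0799, 0.1341]
eef_rot: [-3.141, 0.031, -0.0]
ft_force: [-2.1, -1.7, 2.8]
gripper_width: 0.004
finger_force: 1.5
```

jog_arm(increments=[[[0, -0.03, 0], 0], [[0, -0.03, 0], 0], [[0, 0, 0], 0], [[0, 0, 0], 0]])

```text
t: 5.72
tcp_pos: [0.4612, 0.0831, 0.1339]
eef_rot: [3.138, -0.034, -0.001]
ft_force: [-3.9, -9.9, 6.9]
gripper_width: 0.006
finger_force: 5.7
```

jog_arm(increments=[[[0, -0.03, 0], 0], [[0, 0, 0], 0], [[0, 0, 0], 0]])

```text
t: 5.97
tcp_pos: [0.4612, 0.0833, 0.1339]
eef_rot: [3.136, -0.037, -0.002]
ft_force: [-4.3, -16.7, 8.4]
gripper_width: 0.009
finger_force: 8.9
```

jog_arm(increments=[[[0, 0.12, 0], 0], [[0, 0.2, 0], 0], [[0, 0.25, -0.1], 0], [[0, 0.25, -0.25], 0], [[0, 0.25, -0.3], 0], [[0, 0.25, -0.3], 0], [[0, 0.25, -0.1], 0], [[0, 0.15, 0], 0]])

```text
t: 6.63
tcp_pos: [0.4616, -0.0858, 0.2428]
eef_rot: [3.141, -0.034, 0.015]
ft_force: [-0.2, 0.1, 0.1]
gripper_width: 0.004
finger_force: 0.0
```

```bash
python3 - <<'E'
from h import *
print(pose(),env.state()["t"],env.state()["joints"])
a=cv2.resize(vision.camera("top")[150:235,190:300],None,fx=7,fy=7,interpolation=cv2.INTER_CUBIC)
cv2.imwrite("pics/e.png",np.uint8(255*(a/255.)**.6))
E
```

```text
[ 0.4616 -0.0858  0.2428 -1.5926] 6.6333 [-0.3495  0.1265  0.5193  2.0029 -0.0752  1.0206 -1.3874]
```

View pics/e.png

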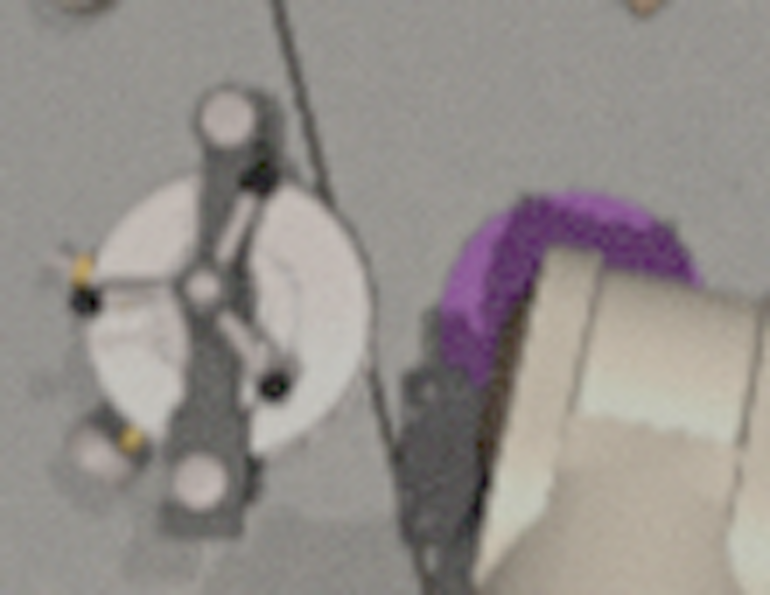

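The arm is home: the slotted end at (200,490) surrounds the stud at (200,480). The hub is at (203,287) and the balls are at (258,178), (272,384) and (85,300). Next I'll plan an orbit of the fingertip behind the spoke at (272,384).

```bash
cat >> h.py <<'E'
HUB=np.array([.5526,.1071])
def orb(a,z,psi,rho=.037): return (*(HUB+rho*np.array([np.cos(a),np.sin(a)])),z,psi)
E
python3 - <<'E'
from h import *
hb=ray("top",A(203,287),.197);print("hub",hb)
for b in[(258,178),(272,384),(85,300)]:
    q=ray("top",A(*b),.184);print(q,np.hypot(*(q-hb)[:2]),np.degrees(np.arctan2(*(q-hb)[1::-1])))
q=ray("top",A(272,384),.184);s=np.arctan2(*(q-hb)[1::-1])
a=s+np.radians(40);psi=np.radians(-91.3)
o=orb(a,.215,psi);print("start ang",np.degrees(a))
rows([(*o[:2],.235,psi),orb(a,.172,psi)],step=.03)
W=[orb(a-k*.15,.172-.0003*k,psi) for k in range(1,25)]
rows(W,start=orb(a,.172,psi))
E
```

```text
hub [0.5534 0.1084 0.197 ]
[0.6071 0.0848 0.184 ] 0.058678379487259055 -23.698404342772015
[0.5094 0.0767 0.184 ] 0.05423091592159102 -144.27170635449863
[0.5488 0.1654 0.184 ] 0.057262828683961396 94.62802040302506
start ang -104.27170635449862
[[[0.132,-0.269,0.011],-0.0],[[0.132,-0.269,0.011],-0.0],[[0.132,-0.269,0.011],-0.0],[[0.131,-0.268,0.011],-0.0],[[0.132,-0.269,0.011],-0.001],[[0.132,-0.268,0.01],-0.0],[[-0.0,-0.0,0.21],-0.0],[[-0.0,-0.0,0.21],-0.0]]
[[[-0.0,-0.0,0.21],-0.0]]
end [ 0.5435  0.0712  0.172  -1.5938]
[[[-0.053,-0.016,0.003],-0.0],[[-0.05,-0.025,0.003],-0.0],[[-0.046,-0.031,0.003],-0.0],[[-0.04,-0.038,0.003],-0.0],[[-0.034,-0.043,0.003],-0.0],[[-0.028,-0.048,0.003],-0.0],[[-0.02,-0.052,0.003],-0.0],[[-0.012,-0.054,0.003],-0.0]]
[[[-0.004,-0.056,0.003],-0.0],[[0.005,-0.055,0.003],-0.0],[[0.012,-0.054,0.003],-0.0],[[0.021,-0.051,0.003],-0.0],[[0.028,-0.048,0.003],-0.0],[[0.035,-0.043,0.003],-0.0],[[0.041,-0.038,0.003],-0.0],[[0.046,-0.031,0.003],-0.0]]
[[[0.05,-0.023,0.003],-0.0],[[0.053,-0.016,0.003],-0.0],[[0.055,-0.008,0.003],-0.0],[[0.055,0.001,0.003],-0.0],[[0.055,0.009,0.003],-0.0],[[0.053,0.016,0.003],-0.0],[[0.05,0.025,0.003],-0.0],[[0.045,0.032,0.003],-0.0]]
end [ 0.5766  0.1352  0.1648 -1.5935]
```

jog_arm(increments=[[[0.132, -0.269, 0.011], 0], [[0.132, -0.269, 0.011], 0], [[0.132, -0.269, 0.011], 0], [[0.132, -0.269, 0.011], 0], [[0.132, -0.269, 0.011], 0], [[0.132, -0.268, 0.01], 0], [[0, 0, 0], 0], [[0, 0, 0], 0]])

```text
t: 7.35
tcp_pos: [0.5413, 0.0799, 0.2318]
eef_rot: [-3.141, 0.023, -0.001]
ft_force: [0.0, 0.4, 0.1]
gripper_width: 0.002
finger_force: 0.0
```

jog_arm(increments=[[[0, 0, 0.15], 0], [[0, 0, 0.16], 0], [[0, 0, 0.16], 0], [[0, 0, 0.16], 0], [[0, 0, 0], 0], [[0, 0, 0], 0]])

```text
t: 7.85
tcp_pos: [0.5402, 0.0746, 0.169]
eef_rot: [3.14, -0.034, -0.001]
ft_force: [1.1, -2.6, -1.6]
gripper_width: 0.003
finger_force: 1.5
```

jog_arm(increments=[[[0, 0, 0], 0], [[0, 0, 0], 0]])

```text
t: 8.02
tcp_pos: [0.5407, 0.0752, 0.1701]
eef_rot: [3.141, -0.033, 0.001]
ft_force: [1.1, -4.3, -2.4]
gripper_width: 0.004
finger_force: 2.2
```

Something is pressing about 4 N along +y, probably the thicker upper finger on the hub. I'll step outward to a radius of 42 mm and up a little.

jog_arm(increments=[[[0, 0.05, -0.015], 0], [[0, 0.04, -0.015], 0], [[0, 0, 0], 0], [[0, 0, 0], 0]])

```text
t: 8.35
tcp_pos: [0.5406, 0.0679, 0.1732]
eef_rot: [-3.14, 0.031, -0.001]
ft_force: [-0.7, 1.0, 0.9]
gripper_width: 0.006
finger_force: 0.0
```

```bash
python3 - <<'E'
from h import *
p=pose();d=p[:2]-HUB;a=np.arctan2(d[1],d[0]);print(p,np.hypot(*d),np.degrees(a),env.state()["ft_force"])
rows([orb(a-k*.15,p[2]-.0003*k,p[3],.043) for k in range(1,33)])
E
```

```text
[ 0.5406  0.0679  0.1732 -1.5907] 0.04099864467699613 -106.99993249228356 [-0.662   0.9568  0.8752]
[[[-0.066,-0.003,0.003],-0.0],[[-0.056,-0.031,0.003],-0.0],[[-0.052,-0.039,0.003],-0.0],[[-0.044,-0.046,0.003],-0.0],[[-0.038,-0.053,0.003],-0.0],[[-0.029,-0.057,0.003],-0.0],[[-0.02,-0.062,0.003],-0.0],[[-0.011,-0.063,0.003],-0.0]]
[[[-0.001,-0.064,0.003],-0.0],[[0.008,-0.064,0.003],-0.0],[[0.018,-0.062,0.003],-0.0],[[0.027,-0.059,0.003],-0.0],[[0.035,-0.054,0.003],-0.0],[[0.043,-0.048,0.003],-0.0],[[0.05,-0.041,0.003],-0.0],[[0.055,-0.033,0.003],-0.0]]
[[[0.06,-0.024,0.003],-0.0],[[0.063,-0.016,0.003],-0.0],[[0.064,-0.005,0.003],-0.0],[[0.064,0.004,0.003],-0.0],[[0.063,0.013,0.003],-0.0],[[0.06,0.023,0.003],-0.0],[[0.057,0.031,0.003],-0.0],[[0.05,0.04,0.003],-0.0]]
[[[0.045,0.046,0.003],-0.0],[[0.037,0.053,0.003],-0.0],[[0.028,0.058,0.003],-0.0],[[0.02,0.061,0.003],-0.0],[[0.01,0.064,0.003],-0.0],[[0.001,0.064,0.003],-0.0],[[-0.009,0.064,0.003],-0.0],[[-0.018,0.062,0.003],-0.0]]
end [ 0.5925  0.091   0.1636 -1.5907]
```

jog_arm(increments=[[[-0.066, -0.003, 0.003], 0], [[-0.056, -0.031, 0.003], 0], [[-0.052, -0.039, 0.003], 0], [[-0.044, -0.046, 0.003], 0], [[-0.038, -0.053, 0.003], 0], [[-0.029, -0.057, 0.003], 0], [[-0.02, -0.062, 0.003], 0], [[-0.011, -0.063, 0.003], 0]])

```text
t: 9.02
tcp_pos: [0.5091, 0.1031, 0.1702]
eef_rot: [3.14, -0.032, -0.0]
ft_force: [1.6, -5.1, 2.4]
gripper_width: 0.003
finger_force: 2.3
```

jog_arm(increments=[[[-0.001, -0.064, 0.003], 0], [[0.008, -0.064, 0.003], 0], [[0.018, -0.062, 0.003], 0], [[0.027, -0.059, 0.003], 0], [[0.035, -0.054, 0.003], 0], [[0.043, -0.048, 0.003], 0], [[0.05, -0.041, 0.003], 0], [[0.055, -0.033, 0.003], 0]])

```text
t: 9.68
tcp_pos: [0.5342, 0.1419, 0.1672]
eef_rot: [3.136, -0.035, -0.002]
ft_force: [-0.8, -14.8, 2.3]
gripper_width: 0.006
finger_force: 6.4
```

```bash
cat > n.py <<'E'
import sys
from h import *
p=pose();d=p[:2]-HUB;a=np.arctan2(d[1],d[0]);print(p,np.hypot(*d),np.degrees(a),env.state()["ft_force"])
s=float(sys.argv[1])
rows([orb(a-k*s,p[2]-.002*s*k,p[3],.043) for k in range(1,9)])
E
python3 n.py .15
```

```text
[ 0.5342  0.1419  0.1672 -1.593 ] 0.03933340510998271 117.85522795238809 [ -0.7676 -14.8464   2.3398]
[[[0.041,-0.059,0.003],-0.0],[[0.062,-0.018,0.003],-0.0],[[0.063,-0.009,0.003],-0.0],[[0.065,0.001,0.003],-0.0],[[0.063,0.011,0.003],-0.0],[[0.062,0.02,0.003],-0.0],[[0.057,0.029,0.003],-0.0],[[0.053,0.037,0.003],-0.0]]
end [ 0.5808  0.1396  0.1648 -1.593 ]
```

The ball is wedged against the finger face, so the force is radial. I'll back off, lift, and roll so the finger's narrow side is radial.

jog_arm(increments=[[[-0.04, 0.05, 0], 0], [[-0.06, 0.0, 0], 0], [[-0.06, 0, 0], 0], [[0, 0, -0.15], 0], [[0, 0, -0.25], 0], [[0, 0, -0.25], 0], [[0, 0, 0], 0]])

```text
t: 10.27
tcp_pos: [0.5199, 0.1433, 0.2375]
eef_rot: [-3.137, 0.028, -0.011]
ft_force: [0.4, -0.4, -0.4]
gripper_width: 0.005
finger_force: 0.0
```

```bash
python3 - <<'E'
from h import *
p=pose();print(p,env.state()["ft_force"])
rows([(.50,.33,.235,p[3]+np.radians(105))],dpsi=6.7)
E
```

```text
[ 0.5199  0.1433  0.2375 -1.5889] [ 0.4151 -0.4446 -0.4393]
[[[-0.015,-0.116,0.002],-0.073],[[-0.001,-0.117,0.002],-0.073],[[0.012,-0.117,0.002],-0.073],[[0.026,-0.115,0.001],-0.073],[[0.039,-0.111,0.002],-0.073],[[0.051,-0.106,0.001],-0.073],[[0.063,-0.099,0.002],-0.073],[[0.074,-0.091,0.001],-0.073]]
[[[0.083,-0.082,0.002],-0.073],[[0.092,-0.072,0.001],-0.073],[[0.1,-0.061,0.002],-0.073],[[0.107,-0.05,0.001],-0.073],[[0.111,-0.037,0.002],-0.073],[[0.115,-0.024,0.001],-0.073],[[0.117,-0.011,0.002],-0.072],[[0.118,0.003,0.001],-0.073]]
end [0.5    0.33   0.235  0.2442]
```

jog_arm(increments=[[[-0.015, -0.116, 0], -0.073], [[-0.001, -0.117, 0], -0.073], [[0.012, -0.117, 0], -0.073], [[0.026, -0.115, 0], -0.073], [[0.039, -0.111, 0], -0.073], [[0.051, -0.106, 0], -0.073], [[0.063, -0.099, 0], -0.073], [[0.074, -0.091, 0], -0.073]])

```text
t: 10.93
tcp_pos: [0.5067, 0.2364, 0.2326]
eef_rot: [-2.824, -1.373, -0.0]
ft_force: [0.9, -0.0, 0.5]
gripper_width: 0.004
finger_force: 0.0
```

jog_arm(increments=[[[0.083, -0.082, 0], -0.073], [[0.092, -0.072, 0], -0.073], [[0.1, -0.061, 0], -0.073], [[0.107, -0.05, 0], -0.073], [[0.111, -0.037, 0], -0.073], [[0.115, -0.024, 0], -0.073], [[0.117, -0.011, 0], -0.073], [[0.118, 0.003, 0], -0.073]])

```text
t: 11.6
tcp_pos: [0.4965, 0.3296, 0.2326]
eef_rot: [-1.924, -2.482, -0.001]
ft_force: [0.3, -0.1, 0.3]
gripper_width: 0.008
finger_force: 0.0
```

```bash
python3 - <<'E'
from h import *
print(pose(),env.state()["t"],env.state()["joints"])
a=cv2.resize(vision.camera("top")[150:235,190:300],None,fx=7,fy=7,interpolation=cv2.INTER_CUBIC)
cv2.imwrite("pics/f.png",np.uint8(255*(a/255.)**.6))
E
```

```text
[0.4965 0.3296 0.2326 0.2516] 11.6 [-0.6241  0.3652 -0.0077  1.6979  0.0016  1.0784 -0.3805]
```

View pics/f.png

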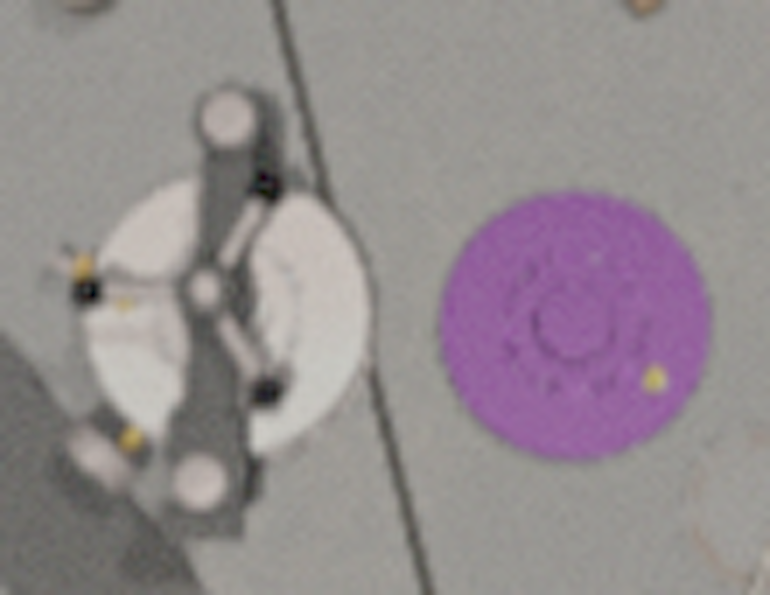

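The spokes now stand at balls (85,290), (268,184) and (267,391), so the handle has turned about 125°. The arm is still home on the stud. I'll re-enter behind the left spoke (85,290).

```bash
python3 - <<'E'
from h import *
hb=ray("top",A(204,288),.192);print("hub",hb)
for b in[(267,184),(267,391),(85,290)]:
    q=ray("top",A(*b),.180);print(q,np.hypot(*(q-hb)[:2]),np.degrees(np.arctan2(*(q-hb)[1::-1])))
a=np.radians(131);o=orb(a,.232,a-np.pi/2,.036)
rows([o],step=.03)
E
```

```text
hub [0.5536 0.1085 0.192 ]
[0.6049 0.0809 0.18  ] 0.05830647495207346 -28.27321785723575
[0.5065 0.0794 0.18  ] 0.05539040941677966 -148.30080367488625
[0.554  0.1662 0.18  ] 0.05771496485439942 89.54257409774087
[[[-0.286,-0.027,0.001],-0.041],[[-0.284,-0.045,0.001],-0.041],[[-0.28,-0.064,0.001],-0.041],[[-0.276,-0.082,0.001],-0.042],[[-0.27,-0.099,0.001],-0.041],[[-0.262,-0.117,0.001],-0.042],[[-0.255,-0.134,0.0],-0.041]]
end [0.529  0.1342 0.232  0.7152]
```

jog_arm(increments=[[[-0.286, -0.027, 0], -0.041], [[-0.284, -0.045, 0], -0.041], [[-0.28, -0.064, 0], -0.041], [[-0.276, -0.082, 0], -0.041], [[-0.27, -0.099, 0], -0.041], [[-0.262, -0.117, 0], -0.041], [[-0.255, -0.134, 0], -0.041], [[0, 0, 0], 0]])

```text
t: 12.32
tcp_pos: [0.5284, 0.1216, 0.2327]
eef_rot: [1.342, 2.839, -0.004]
ft_force: [0.4, -1.7, 0.3]
gripper_width: 0.004
finger_force: 0.0
```

jog_arm(increments=[[[0, 0, 0], 0], [[0, 0, 0], 0], [[0, 0, 0], 0]])

```text
t: 12.57
tcp_pos: [0.5273, 0.1305, 0.2327]
eef_rot: [-1.331, -2.845, -0.001]
ft_force: [0.7, 0.8, 0.6]
gripper_width: 0.007
finger_force: 0.0
```

```bash
python3 - <<'E'
from h import *
a=np.radians(131);print(pose())
rows([orb(a,.23,a-np.pi/2,.036),orb(a,.171,a-np.pi/2,.036)],step=.02)
E
```

```text
[0.5273 0.1305 0.2327 0.696 ]
[[[0.018,0.037,0.027],-0.012],[[0.0,0.0,0.197],-0.0],[[0.0,0.0,0.196],-0.0],[[0.0,0.0,0.197],-0.0]]
end [0.529  0.1343 0.171  0.7148]
```

jog_arm(increments=[[[0.018, 0.02, 0.03], -0.01], [[0, 0, 0.15], 0], [[0, 0, 0.15], 0], [[0, 0, 0.15], 0], [[0, 0, 0.14], 0], [[0, 0, 0], 0], [[0, 0, 0], 0], [[0, 0, 0], 0]])

```text
t: 13.23
tcp_pos: [0.5285, 0.1323, 0.1713]
eef_rot: [1.308, 2.856, 0.001]
ft_force: [-0.2, 0.4, 0.2]
gripper_width: 0.006
finger_force: 0.0
```

```bash
cat > n.py <<'E'
import sys
from h import *
p=pose();d=p[:2]-HUB;a=np.arctan2(d[1],d[0]);f=env.state()["ft_force"]
M=R.from_rotvec(env.state()["eef_rot"]).as_matrix()
print(p,np.hypot(*d),np.degrees(a),"psi",np.degrees(p[3]),"F tool",M.T@f)
s=float(sys.argv[1])
rows([orb(a-k*s,p[2]-.002*s*k,a-k*s-np.pi/2,.036) for k in range(1,9)],dpsi=12)
E
python3 n.py .12
```

```text
[0.5285 0.1323 0.1713 0.712 ] 0.034825031255251694 133.73174969774118 psi 40.791829137226145 F tool [ 0.4392  0.0931 -0.1894]
[[[0.011,0.043,0.002],0.044],[[-0.002,0.043,0.003],0.076],[[-0.003,0.043,0.002],0.077],[[-0.002,0.043,0.003],0.076],[[-0.003,0.043,0.002],0.076],[[-0.003,0.043,0.002],0.077],[[-0.002,0.043,0.003],0.076],[[-0.003,0.043,0.002],0.076]]
end [ 0.5596  0.1424  0.1694 -0.196 ]
```

jog_arm(increments=[[[0.011, 0.043, 0.002], 0.044], [[-0.003, 0.043, 0.002], 0.076], [[-0.003, 0.043, 0.003], 0.076], [[-0.003, 0.043, 0.002], 0.076], [[-0.003, 0.043, 0.003], 0.076], [[-0.003, 0.043, 0.002], 0.076], [[-0.003, 0.043, 0.003], 0.076], [[-0.003, 0.043, 0.002], 0.076]])

```text
t: 13.9
tcp_pos: [0.5579, 0.1421, 0.1697]
eef_rot: [-2.429, -1.988, 0.003]
ft_force: [-6.1, 1.5, 4.0]
gripper_width: 0.005
finger_force: 2.6
```

```bash
python3 n.py .1
```

```text
[ 0.5579  0.1421  0.1697 -0.1991] 0.03535883167080427 81.37615670181872 psi -11.40823864598787 F tool [ 0.2585 -6.3035 -3.9415]
[[[0.006,0.036,0.002],0.033],[[-0.001,0.036,0.002],0.063],[[-0.002,0.036,0.002],0.064],[[-0.002,0.036,0.002],0.064],[[-0.002,0.036,0.002],0.063],[[-0.002,0.035,0.002],0.064],[[-0.002,0.036,0.002],0.064],[[-0.001,0.036,0.002],0.063]]
end [ 0.5819  0.1281  0.1681 -0.95  ]
```

jog_arm(increments=[[[0.003, 0.038, 0.002], 0.055], [[-0.002, 0.036, 0.002], 0.063], [[-0.002, 0.036, 0.002], 0.064], [[-0.002, 0.036, 0.002], 0.064], [[-0.002, 0.036, 0.002], 0.063], [[-0.002, 0.036, 0.002], 0.064], [[-0.002, 0.036, 0.002], 0.064], [[-0.002, 0.036, 0.002], 0.063]])

```text
t: 14.57
tcp_pos: [0.5827, 0.129, 0.1685]
eef_rot: [-3.003, -0.91, -0.001]
ft_force: [-2.5, 4.2, 2.0]
gripper_width: 0.006
finger_force: 2.1
```

```bash
python3 n.py .08
```

```text
[ 0.5827  0.129   0.1685 -0.9821] 0.0372390317868178 36.00410687832075 psi -56.268823587783444 F tool [ 0.2662 -4.9011 -2.006 ]
[[[-0.012,0.029,0.002],0.026],[[-0.002,0.029,0.001],0.051],[[-0.001,0.029,0.002],0.051],[[-0.001,0.029,0.001],0.05],[[-0.001,0.028,0.002],0.051],[[-0.001,0.029,0.002],0.051],[[-0.001,0.029,0.001],0.051],[[-0.001,0.029,0.002],0.051]]
end [ 0.5886  0.1066  0.1672 -1.5821]
```

jog_arm(increments=[[[-0.006, 0.029, 0.002], 0.04], [[-0.004, 0.029, 0.002], 0.05], [[-0.002, 0.029, 0.002], 0.05], [[-0.001, 0.029, 0.002], 0.05], [[-0.001, 0.029, 0.001], 0.05], [[-0.001, 0.029, 0.002], 0.05]])

```text
t: 15.07
tcp_pos: [0.5893, 0.1135, 0.1679]
eef_rot: [-3.13, -0.211, -0.003]
ft_force: [-1.6, 7.0, 2.6]
gripper_width: 0.004
finger_force: 3.0
```

```bash
python3 n.py .04
```

```text
[ 0.5893  0.1135  0.1679 -1.436 ] 0.03722301478986317 9.92777439741645 psi -82.2790195534856 F tool [-0.6064 -7.1853 -2.6158]
[[[-0.012,0.015,0.001],0.001],[[-0.0,0.014,0.001],0.025],[[-0.001,0.015,0.0],0.026],[[0.0,0.014,0.001],0.025],[[-0.0,0.014,0.001],0.026],[[-0.0,0.015,0.001],0.025],[[-0.001,0.014,0.001],0.026],[[0.0,0.015,0.0],0.025]]
end [ 0.5882  0.1018  0.1673 -1.7172]
```

jog_arm(increments=[[[-0.002, 0.015, 0.001], 0.022], [[-0.001, 0.015, 0.001], 0.025], [[-0.001, 0.015, 0.001], 0.025], [[-0.001, 0.015, 0.001], 0.025], [[-0.001, 0.015, 0.001], 0.025], [[-0.001, 0.015, 0.001], 0.025], [[-0.001, 0.015, 0.001], 0.025], [[0, 0, 0], 0]])

```text
t: 15.73
tcp_pos: [0.5906, 0.1052, 0.168]
eef_rot: [-3.127, 0.207, -0.009]
ft_force: [2.2, 10.0, 2.6]
gripper_width: 0.007
finger_force: 4.2
```

```bash
python3 n.py .04
```

```text
[ 0.5906  0.1052  0.168  -1.703 ] 0.03808118070642638 -2.805907640635999 psi -97.57702325308614 F tool [  0.857  -10.2441  -2.473 ]
[[[-0.02,0.016,0.001],-0.028],[[-0.0,0.015,0.001],0.026],[[-0.0,0.014,0.0],0.025],[[-0.001,0.014,0.001],0.026],[[-0.0,0.015,0.001],0.025],[[-0.0,0.014,0.001],0.026],[[-0.001,0.015,0.001],0.025],[[0.0,0.014,0.0],0.026]]
end [ 0.5862  0.0941  0.1674 -1.9402]
```

jog_arm(increments=[[[-0.002, 0.015, 0], 0.015], [[-0.002, 0.015, 0], 0.015], [[-0.002, 0.015, 0], 0.015], [[-0.002, 0.015, 0], 0.015], [[0, 0, 0], 0], [[0, 0, 0], 0]])

```text
t: 16.23
tcp_pos: [0.5901, 0.1007, 0.1686]
eef_rot: [-3.112, 0.349, -0.012]
ft_force: [3.8, 11.5, 2.4]
gripper_width: 0.008
finger_force: 5.1
```

```bash
python3 n.py .04|head -1
```

```text
[ 0.5901  0.1007  0.1686 -1.7943] 0.0380008377717465 -9.698713142732025 psi -102.80855055448028 F tool [  1.1858 -12.0747  -2.2904]
```

jog_arm(increments=[[[-0.003, 0.015, 0], 0.02], [[-0.002, 0.015, 0], 0.02], [[-0.002, 0.015, 0], 0.02], [[-0.002, 0.015, 0], 0.02], [[0, 0, 0], 0], [[0, 0, 0], 0]])

```text
t: 16.73
tcp_pos: [0.5908, 0.0974, 0.1701]
eef_rot: [-3.08, 0.541, -0.02]
ft_force: [9.3, 15.0, 3.9]
gripper_width: 0.004
finger_force: 7.8
```

```bash
python3 n.py .04|head -1
```

```text
[ 0.5908  0.0974  0.1701 -1.9187] 0.03938614291878369 -14.283412296589463 psi -109.9312998115616 F tool [  3.695  -17.3925  -3.5533]
```

jog_arm(increments=[[[-0.004, 0.015, 0], 0], [[-0.004, 0.015, 0], 0], [[-0.002, 0.015, 0], 0], [[-0.002, 0.015, 0], 0], [[0, 0, 0], 0], [[0, 0, 0], 0]])

```text
t: 17.23
tcp_pos: [0.5901, 0.0958, 0.1716]
eef_rot: [-3.076, 0.537, -0.028]
ft_force: [13.4, 21.4, 5.0]
gripper_width: 0.003
finger_force: 11.1
```

```bash
python3 n.py .04|head -1
```

```text
[ 0.5901  0.0958  0.1716 -1.916 ] 0.03914016517746329 -16.805826936935 psi -109.77894060244456 F tool [  5.4725 -24.7827  -4.4254]
```

jog_arm(increments=[[[-0.003, 0.015, 0.01], 0], [[-0.003, 0.015, 0.01], 0], [[-0.003, 0.015, 0.01], 0], [[0, 0, 0], 0], [[0, 0, 0], 0], [[0, 0, 0], 0]])

```text
t: 17.73
tcp_pos: [0.5901, 0.0957, 0.1713]
eef_rot: [-3.071, 0.532, -0.034]
ft_force: [13.2, 26.7, 16.8]
gripper_width: 0.006
finger_force: 16.8
```

```bash
python3 n.py .04|head -1
```

```text
[ 0.5901  0.0957  0.1713 -1.9136] 0.0392119484806478 -16.948578715316675 psi -109.63930854734114 F tool [  3.7447 -30.0468 -15.8958]
```

The handle has reached its hard stop: the force is rising with no movement. I'll back off, lift, withdraw and look.

jog_arm(increments=[[[0, -0.05, -0.02], 0], [[0, -0.1, 0], 0], [[0, -0.1, 0], 0], [[0, 0, 0], 0], [[0, 0, -0.2], 0], [[0, 0, -0.25], 0], [[0, 0, -0.25], 0], [[0, 0, 0], 0]])

```text
t: 18.4
tcp_pos: [0.5898, 0.102, 0.24]
eef_rot: [-3.088, 0.553, -0.011]
ft_force: [1.7, -0.7, 1.3]
gripper_width: 0.001
finger_force: 0.0
```

```bash
python3 - <<'E'
from h import *
p=pose();print(p,env.state()["ft_force"])
rows([(.46,-.10,.25,p[3])],step=.035)
E
```

```text
[ 0.5898  0.102   0.24   -1.9252] [ 1.6653 -0.685   1.3425]
[[[-0.074,0.335,-0.014],-0.0],[[-0.074,0.335,-0.014],-0.0],[[-0.074,0.335,-0.014],-0.0],[[-0.074,0.335,-0.014],-0.0],[[-0.074,0.335,-0.015],-0.0],[[-0.073,0.335,-0.014],-0.0],[[-0.074,0.335,-0.015],-0.0]]
end [ 0.46   -0.0999  0.25   -1.9252]
```

jog_arm(increments=[[[-0.074, 0.335, -0.014], 0], [[-0.074, 0.335, -0.014], 0], [[-0.074, 0.335, -0.014], 0], [[-0.074, 0.335, -0.014], 0], [[-0.074, 0.335, -0.014], 0], [[-0.074, 0.335, -0.014], 0], [[-0.074, 0.335, -0.014], 0], [[0, 0, 0], 0]])

```text
t: 19.07
tcp_pos: [0.4528, -0.1062, 0.2447]
eef_rot: [3.09, -0.567, -0.001]
ft_force: [-0.4, -0.5, 0.0]
gripper_width: 0.004
finger_force: 0.0
```

```bash
python3 - <<'E'
from h import *
print(pose(),env.state()["ft_force"])
a=cv2.resize(vision.camera("top")[150:235,190:300],None,fx=5,fy=5,interpolation=cv2.INTER_CUBIC)
b=cv2.resize(vision.camera("scene")[145:225,195:245],None,fx=5,fy=5,interpolation=cv2.INTER_CUBIC)
c=np.zeros((425,800,3),np.uint8);c[:,:550]=a;c[:400,550:]=b
cv2.imwrite("pics/g.png",np.uint8(255*(c/255.)**.6))
E
```

```text
[ 0.4528 -0.1062  0.2447 -1.934 ] [-0.4371 -0.5158  0.0036]
```

View pics/g.png

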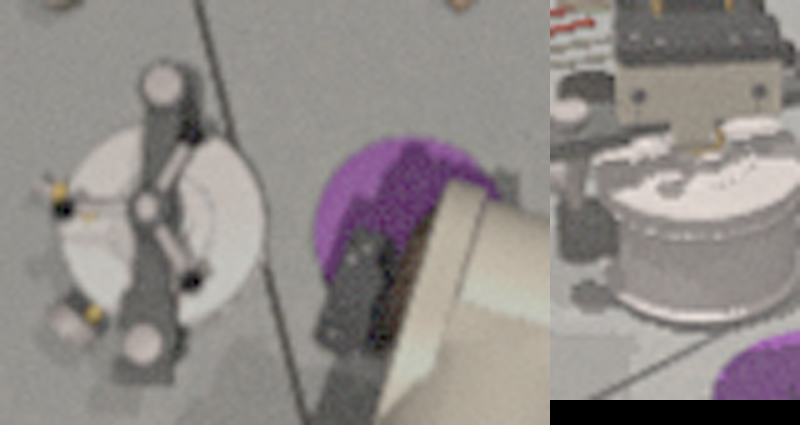

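The arm is on the stud and the lid hasn't moved (its gold dot is still at the same place). The handle has turned about 244° and sprung back about 10°, with a spoke at about -29°, which is the tight state. Nothing is touched, so I'm handing in.

```bash
python3 -c "
from plant import ticket
print(ticket.hand_in())"
```

```text
the job is handed in; nothing more can be done
None
```

The pressure pot is closed and handed in at about 19 s of 58 s: the clamp arm is home on the stud, the star handle is turned to its hard stop with the pad tight, and the final top view shows the lid unmoved.

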